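Click the length-stop block onto the saw's stop bar

ROBOT

A 6-joint arm with a two-finger parallel gripper is mounted at the origin on the work surface. World frame = base frame: x ahead of the robot, y to its left, z up, the work surface at z = 0. Lengths are in m, angles in rad, forces in N, time in s.
With the tool pointing down it reaches from about 0.35 to 0.975 m from the base axis. Payload 17.4 kg.
Tool frame: the origin (TCP) lies between the finger pads; the fingertips stand 17 mm ahead of it and the grasp point (between the pads) lies 2 mm behind it; z points along the fingers, y is the direction in which the jaws open and shut (so a half turn about z gives the same grasp; the last joint's range is limited). The gripper opens to 85 mm and grips with 20 to 120 N. Pads are 22 mm wide; open, the fingers measure 114 mm over their backs; the gripper's body (76 mm by 85 mm) begins 54 mm behind the grasp point. The pads swing forward as they close: fully open they stand 13 mm farther back than shut.
Start: joints at [-1.345, 0.116, 1.442, -0, 1.584, -0.038], TCP at [0.176, -0.652, 0.217] pointing down, gripper open.
Joint ranges: [-2.83, 2.83], [-0.83, 2.19], [0.07, 2.5], [-1.14, 4.28], [0.01, 3], [-2.97, 2.97]. Speed limits (rad/s): [1.89, 1.89, 2.22, 3.14, 3.14, 3.14].

INTERFACE

Orientations are given as a unit quaternion [x, y, z, w].
In Python, from plant import sense, grab_frame, finish_job gives the robot as it stands. The module is installed in compiled form; this text tells all that it offers.
- The arm moves only by the tool apply_moves, never from a script. Its argument "series" is a list of rows, each a list of 5 numbers: the finger opening in cm, from 0 to 8.54, then the shift along the world's x, y, z in cm, then the turn about the world's z in degrees. A call has 1 to 20 rows; each row is the pose to reach, as a shift and turn from the pose commanded when the call began; what a row does not reach only later rows make up. A row lasts 1/12 s, in which the tool goes at most 41.7 mm and 7.16 degrees, less where a joint would pass 70% of its speed; a pose out of reach is approached as far as the arm can. A call with a gripper value outside its range is refused whole. The fingers move at their own pace and stop on an object; "squeeze" is the grip in N (left out, the last holds). Time passes only in rows, so rows that repeat a pose let the fingers close. It gives the time, the measured TCP pose, the force and the opening at its end, in the units of the state.
- sense(): the state, without advancing time (a new reading comes with each control period).
- grab_frame(name): name is "scene" or "top"; returns a dict with "pixels" (400x640x3 uint8, red, green, blue), "z_map" (400x640 float32, m along the optical axis (not along the pixel's ray), 0 where there is no reading), "fx", "fy", "cx", "cy" (pixels), "view" (4x4, takes a point from world to camera coordinates). Camera axes: x right, y up, looking along -z (the intrinsics and any distortion apply to the point x, -y, -z); pixel columns grow to the right and rows downward; lengths in m; the calibration is good to about 2 mm. A picture is of the moment at which its call begins.
- finish_job(): hands the job in, once; it reports no verdict.
The state is a dict: "t": time; "qpos": joint angles; "joint_velocities": joint speeds; "joint_efforts": joint torques, N m; "position": TCP position; "eef_rot": TCP orientation; "force": force on the tool from outside, world axes, zero at the start; "torque": the same for the moment, N m; "grip_width": opening from 0.0 (shut) to 1.0 (fully open).
Only numpy, scipy, OpenCV 4.12 (cv2) and the standard library are available. Lean on these libraries where they do the work, as an engineer would, in place of code of your own. Each camera call takes 0.05 s, during which the arm holds its last target.

TASK

Set the cut-off saw's length stop: pick up the yellow stop block and slide it onto the square stop bar over its free end, stop plate leading, until the bar's sprung ball clicks into the groove inside the block. You have to feel for the click, because the ball can have been set anywhere in its slot; leave the block caught there and let go. Ease it on without forcing or jamming it, and do not disturb the ceramic tube in the trough, the ceramic offcut or the spanner.

Things in the scene. Friction and masses are not known exactly. Their poses are not given: they have to be found in the camera images.
- bar_tip (a point): Tip of the fixed stop bar's free end, on its axis, 120 mm above the work surface; place and direction differ each time. x: level along the bar, tip to post; z up. Oiled steel, 18 mm square, faces level and upright; the first 15 mm is a round nose, 11 mm across at the tip growing to 18. A sprung ball stands out of its upper face, 100 mm or more in from the tip; where is not measured.
- post_face (a point): Where the bar enters the face of its holder post, on the bar's axis, 260 mm in from the tip. The post is 50 mm wide; its cap screws reach 166 mm above the work surface. A trough with a tube runs beside it. The block belongs well short of the post. Pushing it over the ball takes 5 to 20 N along the bar. Sitting clicked, it rests flat on the bar, 1.3 mm low; not clicked, the ball props it up.
- block_center (a point): Centre of the loose yellow stop block and of its bore. 104 mm long (x), 40 wide (y), 52 high (z), 0.38 to 0.58 kg, standing on its 104 x 40 underside, flat sides to grip. A 20.6 mm square bore runs right through along x. x points out of the leading end; on the bar it must point as bar_tip's x does.
- lead_end (a point): Middle of the bore's mouth at the block's leading end, 52 mm along x from block_center. This end carries the dark stop plate, 6 mm thick, flush with the end, 30 mm high, sticking out 38 mm beyond the block's -y side at mid-height.
- groove (a point): Cross groove for the ball, in the bore's roof at mid-length, 10.3 mm above block_center: 8.4 mm long, 4 deep, flanks steep; from each mouth a 6 mm ramp, then a 42 mm flat land. The ball is 6.8 mm across, stands 2.8 mm proud, spring 8 N (out) to 11 N (flush). The land holds it down and feels 8 to 10 N of lift; the lift vanishes at the click (1 to 2 mm of play); pushed on, it climbs over again.
- tube_center (a point): Centre of a loose ceramic tube, 32 mm across, 150 mm long, lying in the V trough beside the post, parallel to the bar, at its height, 50 mm to its -y side; its near end lies 220 mm in from the bar's tip. Leave alone.
- offcut_center (a point): Centre of a loose ceramic tube offcut, 40 mm in diameter, 45 mm high, standing on end. Leave alone.
- spanner: Loose steel spanner 160 mm long, lying flat. Leave alone.
Mind the look-alikes: they are no part of the job. There is more than one size of the part that bears block_center; the job needs the middle-sized.

How it is judged:
On the way:
1. the block is threaded on the bar: its middle 2 to 80 mm in from the tip and within 4 mm of the bar's axis (x of block_center in the frame of bar_tip between 0.002 and 0.08 m and y of block_center in the frame of bar_tip between -0.004 and 0.004 m and z of block_center in the frame of bar_tip between -0.004 and 0.004 m), for 0.1 s.
At the end, for the whole second after the job is handed in: The block rests let go on the bar, stop plate leading, its middle 98 to 146 mm in from the tip, caught on the ball: its bore sits flat down on the bar (middle and leading end 0.6 to 4 mm below the bar's axis, not propped up by a ball outside the groove). Tube, offcut and spanner left alone (x of block_center in the frame of bar_tip between 0.098 and 0.146 m and y of block_center in the frame of bar_tip between -0.004 and 0.004 m and z of block_center in the frame of bar_tip between -0.004 and -0.0006 m and x of lead_end in the frame of bar_tip between 0.15 and 0.198 m and z of lead_end in the frame of bar_tip between -0.004 and -0.0006 m and linear speed of stop_block below 0.01 m/s); the robot touches nothing.
It fails at once if the block is pressed or jammed on the bar or its stand with more than 30 N (contact force between stop_block and stop_bar above 30 N).
It fails at once if the tube in the trough is shifted by more than 10 mm (distance of tube_center from where it was at the start of the episode above 0.01 m).
It fails at once if the offcut is shifted by more than 20 mm (distance of offcut_center from where it was at the start of the episode above 0.02 m).
It fails at once if the spanner is shifted by more than 20 mm (distance of spanner from where it was at the start of the episode above 0.02 m).
It also fails if it takes over 69 s, if anything falls off the work surface, if the arm or the gripper's body presses on something with over 40 N, if the wrist force passes 120 N, or if a joint passes its speed limit or range.

## Working session

There is one attempt and no reset: what is moved stays moved. The work goes in short steps, Python scripts to look and compute and a tool call to move; the robot and the scene stay as the last step left them, time stands still between calls to the robot, and variables do not carry over. Pictures are saved under pics/ and viewed, and the job is handed in when it is done.

Besides the shell and the picture viewer there is one more tool, called after "Emit:" as name(argument=value, ...) on one line, values as JSON. apply_moves: Moves the arm, as the interface text tells. Its arguments: {"type":"object","properties":{"series":{"type":"array"},"squeeze":{"type":"number"}},"required":["series"]}

```bash
mkdir -p pics
cat > h.py <<'E'
import numpy as np,cv2
from plant import sense,grab_frame,finish_job
def grab(n):
    f=grab_frame(n); np.savez(f'{n}.npz',**f); return f
def load(n): return dict(np.load(f'{n}.npz'))
def cloud(f):
    z=f['z_map'].astype(float); v,u=np.mgrid[0:z.shape[0],0:z.shape[1]]
    c=np.stack([(u-f['cx'])/f['fx']*z,-(v-f['cy'])/f['fy']*z,-z,np.ones_like(z)],-1)
    w=c@np.linalg.inv(f['view']).T
    w[z==0]=np.nan
    return w[...,:3]
def save(n,img): cv2.imwrite(f'pics/{n}.png',np.ascontiguousarray(img[...,::-1]))
E
python3 - <<'E'
from h import *
s=sense();print({k:np.round(v,3).tolist() for k,v in s.items()})
for n in('scene','top'):
    f=grab(n);save(n+'1',f['pixels']);print(n,f.keys(),[float(f[k]) for k in('fx','fy','cx','cy')],np.round(f['view'],3).tolist())
E
```

```text
{'t': 0.0, 'qpos': [-1.345, 0.116, 1.442, -0.0, 1.584, -0.038], 'joint_velocities': [-0.002, -0.001, -0.003, 0.001, -0.0, 0.003], 'joint_efforts': [-0.003, -73.199, -63.249, -0.0, 0.006, -0.0], 'position': [0.176, -0.651, 0.217], 'eef_rot': [0.991, 0.132, -0.0, -0.001], 'force': [0.723, 0.074, -0.161], 'torque': [0.01, -0.006, -0.018], 'grip_width': 1.001}
scene dict_keys(['pixels', 'z_map', 'fx', 'fy', 'cx', 'cy', 'view']) [502.316479592884, 502.316479592884, 331.95845088734086, 201.15816677587733] [[-0.137, 0.991, -0.012, 0.167], [-0.802, -0.103, 0.588, 0.363], [0.581, 0.09, 0.809, -1.714], [0.0, 0.0, 0.0, 1.0]]
top dict_keys(['pixels', 'z_map', 'fx', 'fy', 'cx', 'cy', 'view']) [367.16780048837103, 367.16780048837103, 313.1345505730951, 197.62800182533388] [[-0.003, -1.0, 0.011, -0.078], [0.991, -0.001, 0.132, -0.542], [-0.132, 0.011, 0.991, -0.974], [0.0, 0.0, 0.0, 1.0]]
```

View pics/scene1.png

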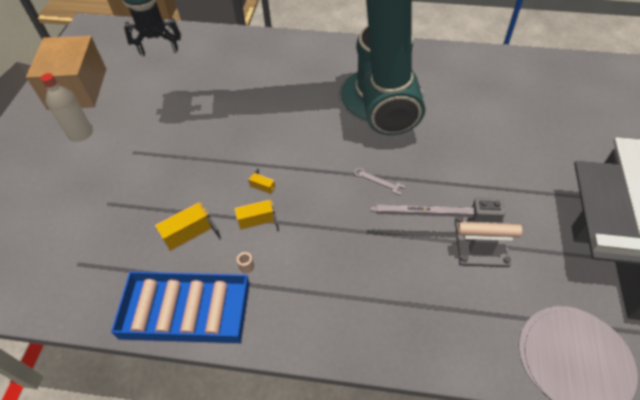

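View pics/top1.png

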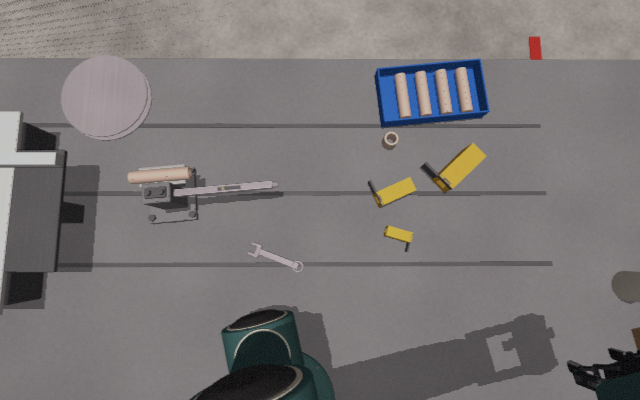

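The top view shows three yellow blocks: large at (463,166), middle at (396,192), small at (399,234). The middle one fits. The bar tip is at about (275,184), with the post and tube to its left. Next I'll check this in an enlarged crop.

Run:
```python
from h import *
f=load('top');w=cloud(f)
img=f['pixels'][120:260,350:500];a=cv2.resize(img,None,fx=4,fy=4,interpolation=cv2.INTER_CUBIC)
save('crop_b',a)
b=cv2.resize(f['pixels'][150:235,120:300],None,fx=4,fy=4,interpolation=cv2.INTER_CUBIC);save('crop_bar',b)
hsv=cv2.cvtColor(f['pixels'],cv2.COLOR_RGB2HSV)
m=((hsv[...,0]>18)&(hsv[...,0]<32)&(hsv[...,1]>150)&(hsv[...,2]>90)).astype(np.uint8)
n,l,st,c=cv2.connectedComponentsWithStats(m)
for i in range(1,n):
    if st[i,4]>40:
        p=w[l==i];top=np.nanpercentile(p[:,2],90);q=p[p[:,2]>top-.006]
        r=cv2.minAreaRect((q[:,:2]*1000).astype(np.float32))
        print(c[i].round(),st[i],'ztop',top.round(4),r,len(q))
# bar
p=w.reshape(-1,3);k=(p[:,2]>.12)&(p[:,2]<.14)&(p[:,1]>-.02)&(p[:,1]<.40)&(p[:,0]>.35)&(p[:,0]<.75)
q=p[k];print(len(q),q.min(0),q.max(0))
```

```text
[462. 164.] [440 144  46  44 871] ztop 0.0684 ((626.53515625, -484.49896240234375), (50.265567779541016, 129.83651733398438), 42.843406677246094) 812
[397. 191.] [377 178  38  27 492] ztop 0.0539 ((558.6328735351562, -304.6944885253906), (39.1411018371582, 97.45018005371094), 24.069602966308594) 480
[440. 184.] [433 178  15  14  87] ztop 0.0303 ((582.9493408203125, -435.7066650390625), (45.25995635986328, 2.086566925048828), 43.1871452331543) 15
[398. 234.] [384 226  28  16 276] ztop 0.0378 ((443.1314697265625, -312.0621337890625), (66.89588165283203, 26.297801971435547), 73.2800521850586) 232
1616 [0.51254057 0.01054248 0.12000692] [0.61194509 0.38351827 0.13994394]
```

View pics/crop_b.png

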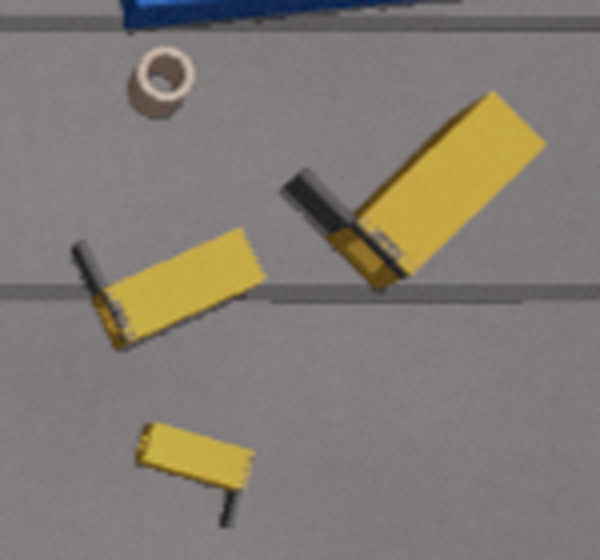

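View pics/crop_bar.png

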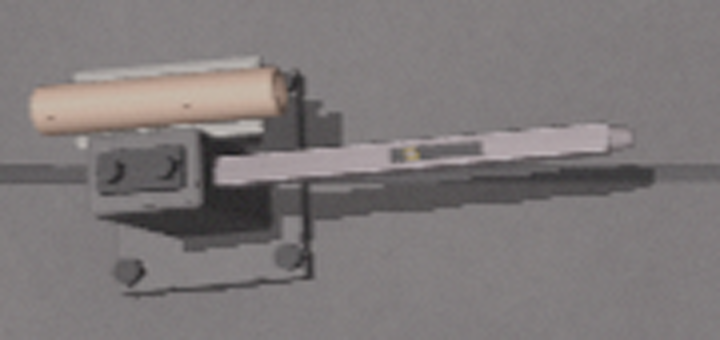

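The crop confirms the middle-sized block at (397,191). Its plate end is on the left and sticks up in the image, so its x already points roughly along the bar's. The slot in the bar top shows a brass spot, the ball, at about (223,188). Now I'll fit the bar and the block.

```bash
cat >> h.py <<'E'
def onplane(f,uv,z):
    uv=np.atleast_2d(uv).astype(float);T=np.linalg.inv(f['view']);o=T[:3,3]
    d=np.c_[(uv[:,0]-f['cx'])/f['fx'],-(uv[:,1]-f['cy'])/f['fy'],-np.ones(len(uv))]@T[:3,:3].T
    return o+d*((z-o[2])/d[:,2])[:,None]
def proj(f,p):
    p=np.atleast_2d(p);c=np.c_[p,np.ones(len(p))]@f['view'].T
    return np.c_[f['cx']+f['fx']*c[:,0]/-c[:,2],f['cy']-f['fy']*c[:,1]/-c[:,2]]
E
python3 - <<'E'
from h import *
for n,z in(('top',.129),('scene',.129)):
    f=load(n);w=cloud(f)
    p=w.reshape(-1,3)
    k=(w[...,2]>.115)&(w[...,2]<.145)&(w[...,1]>0.0)&(w[...,1]<.25)&(w[...,0]>.5)&(w[...,0]<.60)
    k=k.astype(np.uint8)
    nn,l,st,c=cv2.connectedComponentsWithStats(k)
    i=1+np.argmax(st[1:,4]);P=w[l==i]
    print(n,st[i],'z',np.nanpercentile(P[:,2],[5,50,95]))
    v,u=np.nonzero(l==i)
    hi=P
    # per column center on plane
    for y in np.arange(.0,.27,.02):
        q=P[abs(P[:,1]-y)<.01]
        if len(q)>3:print(round(y,2),len(q),'x',q[:,0].min().round(4),q[:,0].max().round(4),'zmed',np.median(q[:,2]).round(4))
    vx,vy,x0,y0=cv2.fitLine(P[:,:2].astype(np.float32),cv2.DIST_HUBER,0,.01,.01).ravel()
    print('dir',np.degrees(np.arctan2(vy,vx)),x0,y0,'ymin',P[:,1].min(),'pxmaxu',u.max())
f=load('top')
print('ball',onplane(f,[222.75,188.25],.131),'slot ends',onplane(f,[[217.5,189],[240.5,187]],.129),'tip',onplane(f,[278.2,184],.12),'post',onplane(f,[173.5,192.5],.129))
s=load('scene');save('scene_bar',cv2.resize(s['pixels'][160:280,350:540],None,fx=4,fy=4,interpolation=cv2.INTER_CUBIC))
save('scene_blk',cv2.resize(s['pixels'][160:280,150:300],None,fx=4,fy=4,interpolation=cv2.INTER_CUBIC))
E
```

```text
top [182 181  97  16 757] z [0.12041468 0.12847013 0.13126523]
0.02 53 x 0.5558 0.5727 zmed 0.1264
0.04 60 x 0.5542 0.5724 zmed 0.1286
0.06 68 x 0.5524 0.5699 zmed 0.1282
0.08 62 x 0.5503 0.5696 zmed 0.1284
0.1 66 x 0.549 0.5671 zmed 0.1286
0.12 64 x 0.5466 0.5645 zmed 0.1282
0.14 64 x 0.545 0.5641 zmed 0.1289
0.16 62 x 0.5437 0.562 zmed 0.1285
0.18 66 x 0.5416 0.5595 zmed 0.1284
0.2 65 x 0.5395 0.5598 zmed 0.1283
0.22 62 x 0.5378 0.5571 zmed 0.1289
0.24 65 x 0.5359 0.5545 zmed 0.1286
dir -84.90548 0.55441654 0.13219085 ymin 0.010542480290908998 pxmaxu 278
scene [370 205  97  12 811] z [0.11753105 0.12782633 0.13186833]
0.0 5 x 0.5601 0.5716 zmed 0.1223
0.02 52 x 0.5546 0.5747 zmed 0.1261
0.04 69 x 0.5538 0.5741 zmed 0.1276
0.06 61 x 0.5499 0.5732 zmed 0.1276
0.08 69 x 0.5497 0.5709 zmed 0.1284
0.1 70 x 0.5476 0.5709 zmed 0.1274
0.12 69 x 0.5467 0.5687 zmed 0.1281
0.14 68 x 0.5464 0.5657 zmed 0.128
0.16 66 x 0.5397 0.5653 zmed 0.1282
0.18 71 x 0.5406 0.5641 zmed 0.1282
0.2 72 x 0.5383 0.5614 zmed 0.128
0.22 71 x 0.5378 0.5596 zmed 0.1279
0.24 68 x 0.5365 0.5571 zmed 0.1274
dir -84.88811 0.5616384 0.110455036 ymin 0.008486978608296974 pxmaxu 466
ball [[0.55313567 0.14721183 0.131     ]] slot ends [[0.55157015 0.16071121 0.129     ]
 [0.55658255 0.10349452 0.129     ]] tip [[0.56566614 0.01012484 0.12      ]] post [[0.5428412  0.26976557 0.129     ]]
```

View pics/scene_bar.png

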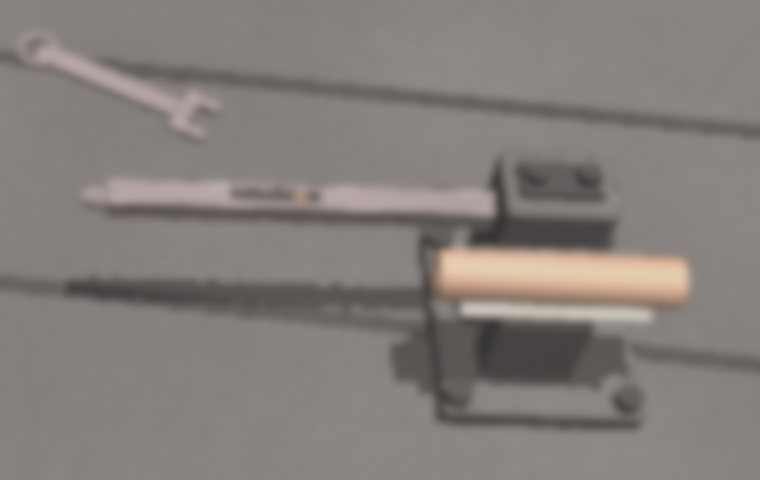

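View pics/scene_blk.png

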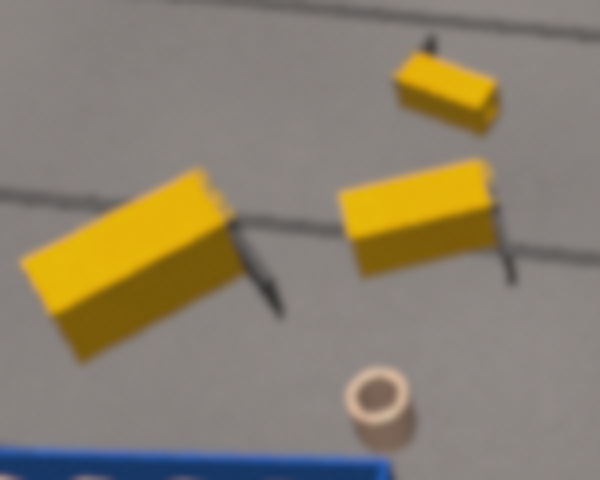

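```bash
cat > blk.py <<'E'
from h import *
from scipy.optimize import minimize
# fit the yellow top face (98x40 rectangle; the plate 6mm is dark) with both cameras
def topmask(f,roi,zt=.052):
    hsv=cv2.cvtColor(f['pixels'],cv2.COLOR_RGB2HSV);u0,v0,u1,v1=roi
    m=((hsv[...,0]>15)&(hsv[...,0]<35)&(hsv[...,1]>140)).astype(np.uint8)
    k=np.zeros_like(m);k[v0:v1,u0:u1]=1
    return m*k
def boxpts(c,a,z0,z1,x0=-.052,x1=.046):
    R=np.array([[np.cos(a),-np.sin(a)],[np.sin(a),np.cos(a)]])
    return np.array([[*(np.array(c)+R@[x,y]),z] for z in(z0,z1) for x in(x0,x1) for y in(-.02,.02)])
E
python3 - <<'E'
from blk import *
S=8
def render(f,p):
    pts=boxpts(p[:2],p[2],0,.052);h=cv2.convexHull((proj(f,pts)).astype(np.float32))
    im=np.zeros((400,640),np.uint8)
    cv2.fillConvexPoly(im,np.round((h)*256).astype(np.int32),1,shift=8,lineType=8);return im
for n,roi in(('top',(365,170,425,212)),('scene',(230,195,276,232))):
    f=load(n);m=topmask(f,roi)
    mm=cv2.resize(m,None,fx=S,fy=S,interpolation=cv2.INTER_NEAREST)
    def cost(p):
        pts=boxpts(p[:2],p[2],0,.052);uv=(proj(f,pts)+.5)*S-.5
        im=np.zeros(mm.shape,np.uint8);cv2.fillConvexPoly(im,cv2.convexHull(uv.astype(np.float32)).round().astype(np.int32),1)
        return np.count_nonzero(im!=mm)/S/S
    r=minimize(cost,[.558,-.302,np.radians(114)],method='Nelder-Mead',options=dict(initial_simplex=[[.558,-.302,2.0],[.57,-.302,2.0],[.558,-.29,2.0],[.558,-.302,2.1]]))
    print(n,m.sum(),r.x[:2].round(4),np.degrees(r.x[2]),r.fun)
f=load('scene')
print('ball sc',onplane(f,[350+301/4,160+196/4],.131),'tip',onplane(f,[350+82/4,160+195/4],.12))
E
```

```text
top 551 [ 0.5578 -0.302 ] 114.26898604888041 87.640625
scene 777 [ 0.5546 -0.3061] 115.74750412619848 63.296875
ball sc [[0.55479005 0.1479056  0.131     ]] tip [[0.56396709 0.01023252 0.12      ]]
```

Run:
```python
from blk import *
S=8
for x1 in(.046,.052):
  for n,roi in(('top',(365,170,425,212)),('scene',(230,195,276,232))):
    f=load(n);m=topmask(f,roi)
    m=cv2.morphologyEx(m,cv2.MORPH_CLOSE,np.ones((5,5)))
    mm=cv2.resize(m,None,fx=S,fy=S,interpolation=cv2.INTER_NEAREST)
    def cost(p):
        pts=boxpts(p[:2],p[2],0,.052,x1=x1);uv=(proj(f,pts)+.5)*S-.5
        im=np.zeros(mm.shape,np.uint8);cv2.fillConvexPoly(im,cv2.convexHull(uv.astype(np.float32)).round().astype(np.int32),1)
        return np.count_nonzero(im!=mm)/S/S
    r=minimize(cost,[.558,-.302,np.radians(114)],method='Nelder-Mead',options=dict(initial_simplex=[[.558,-.302,2.0],[.57,-.302,2.0],[.558,-.29,2.0],[.558,-.302,2.1]]))
    print(x1,n,m.sum(),r.x[:2].round(4),np.degrees(r.x[2]),r.fun)
    o=f['pixels'].copy();o=cv2.resize(o[roi[1]-8:roi[3]+8,roi[0]-8:roi[2]+8],None,fx=7,fy=7,interpolation=cv2.INTER_CUBIC)
    uv=(proj(f,boxpts(r.x[:2],r.x[2],0,.052,x1=x1))-[roi[0]-8,roi[1]-8]+.5)*7
    for a,b in((0,1),(1,3),(3,2),(2,0),(4,5),(5,7),(7,6),(6,4)):
        cv2.line(o,*[tuple(map(int,uv[i])) for i in(a,b)],(255,0,0) if a>3 else (0,0,255),1)
    if x1==.052: save('fit_'+n,o)
```

```text
0.046 top 594 [ 0.5572 -0.3013] 114.15606396047991 44.625
0.046 scene 777 [ 0.5546 -0.3061] 115.74750412619848 63.296875
0.052 top 594 [ 0.5586 -0.3043] 114.75295103653089 42.703125
0.052 scene 777 [ 0.5561 -0.3092] 114.9283509949662 91.53125
```

View pics/fit_top.png

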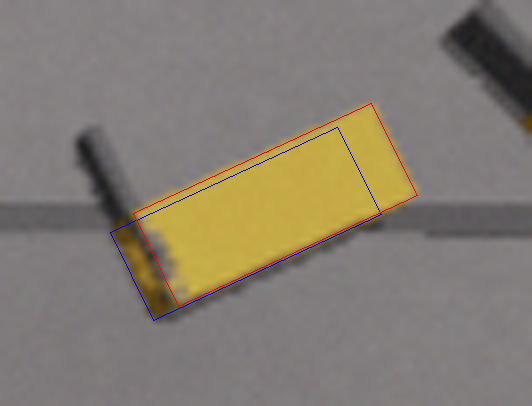

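View pics/fit_scene.png

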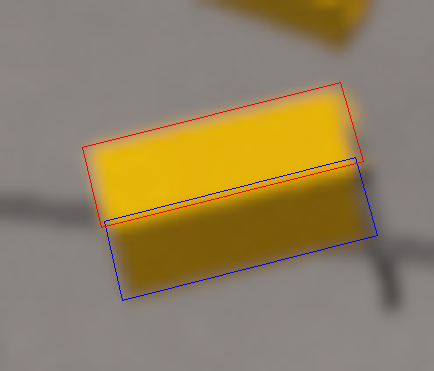

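Block fit: centre (0.558, -0.304), x at 114.7°, and the top-view outline matches. Bar tip is at about (0.565, 0.010), direction 95.1°, with the ball about 138 mm in. Moving above the block.

Emit:
apply_moves(series=[[8.5,19,17,0,50],[8.5,38.2,34.7,0,99.5],[8.5,38.2,34.7,0,99.5],[8.5,38.2,34.7,0,99.5],[8.5,38.2,34.7,0,99.5],[8.5,38.2,34.7,0,99.5],[8.5,38.2,34.7,0,99.5],[8.5,38.2,34.7,0,99.5],[8.5,38.2,34.7,0,99.5],[8.5,38.2,34.7,0,99.5],[8.5,38.2,34.7,0,99.5],[8.5,38.2,34.7,0,99.5],[8.5,38.2,34.7,0,99.5],[8.5,38.2,34.7,0,99.5],[8.5,38.2,34.7,0,99.5],[8.5,38.2,34.7,0,99.5],[8.5,38.2,34.7,0,99.5],[8.5,38.2,34.7,0,99.5]], squeeze=40)

```text
t: 1.6
position: [0.5575, -0.3052, 0.2173]
eef_rot: [0.542, 0.841, -0.0, -0.0]
force: [0.7, -0.5, 0.4]
grip_width: 0.996
```

Emit:
apply_moves(series=[[8.5,0,0.1,-4,0.3],[8.5,0,0.1,-8,0.3],[8.5,0,0.1,-11,0.3],[8.5,0,0.1,-14,0.3],[8.5,0,0.1,-16,0.3],[8.5,0,0.1,-17.5,0.3],[8.5,0,0.1,-18.5,0.3],[8.5,0,0.1,-18.9,0.3],[8.5,0,0.1,-18.9,0.3],[8.5,0,0.1,-18.9,0.3]])

```text
t: 2.43
position: [0.5585, -0.3041, 0.0295]
eef_rot: [0.538, 0.843, 0.0, 0.001]
force: [0.4, 1.1, -0.3]
grip_width: 0.996
```

Run:
```python
from h import *
f=grab('top');save('t2',cv2.resize(f['pixels'][130:270,320:500],None,fx=4,fy=4,interpolation=cv2.INTER_CUBIC))
f=grab('scene');save('s2',cv2.resize(f['pixels'][150:290,150:330],None,fx=4,fy=4,interpolation=cv2.INTER_CUBIC))
```

```text
(no output)
```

View pics/t2.png

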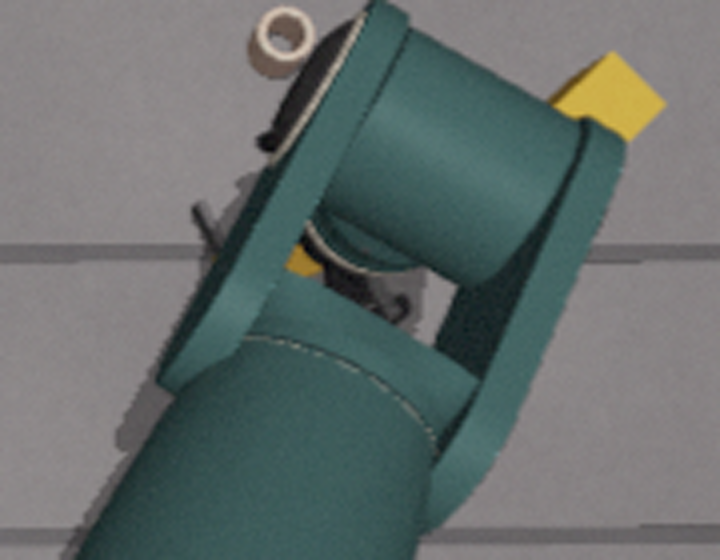

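View pics/s2.png

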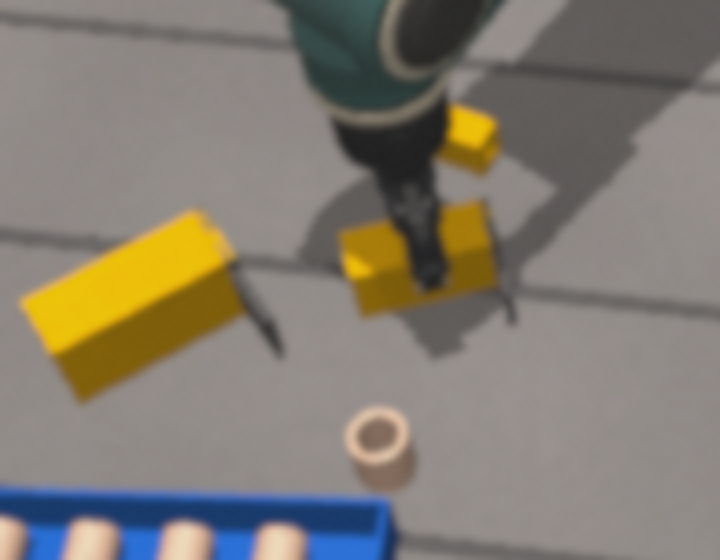

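The fingers straddle the middle block near its centre, at (428,270) in the crop. Closing.

Emit:
apply_moves(series=[[3,0,0,0,0],[3,0,0,0,0],[3,0,0,0,0],[3,0,0,0,0],[3,0,0,0,0],[3,0,0,0,0],[3,0,0,0,0],[3,0,0,0,0],[3,0,0,0,0],[3,0,0,0,0]], squeeze=60)

```text
t: 3.37
position: [0.5581, -0.3038, 0.0289]
eef_rot: [0.538, 0.843, -0.0, 0.0]
force: [-2.3, -0.0, 5.8]
grip_width: 0.446
```

Emit:
apply_moves(series=[[3,0,0,1,0],[3,0,0,2.5,0],[3,0,0,5,0],[3,0,0,8,0],[3,0,2,9.5,-2],[3,0.4,5,9.5,-7],[3,0.8,8,9.5,-12],[3,1.2,11,9.5,-17],[3,1.6,14,9.5,-19.8],[3,1.6,17,9.5,-19.8],[3,1.6,19.5,9.5,-19.8],[3,1.6,21.5,9.5,-19.8],[3,1.6,22.2,9.5,-19.8],[3,1.6,22.2,9.5,-19.8],[3,1.6,22.2,9.5,-19.8],[3,1.6,22.2,9.5,-19.8],[3,1.6,22.2,9.5,-19.8]])

```text
t: 4.78
position: [0.574, -0.0826, 0.1235]
eef_rot: [0.675, 0.738, -0.0, 0.0]
force: [0.2, -0.4, -5.7]
grip_width: 0.451
```

Run:
```python
from h import *
s=sense();print({k:np.round(s[k],4).tolist() for k in('t','position','eef_rot','force','torque','grip_width')})
f=grab('top');save('t3',cv2.resize(f['pixels'][130:270,150:350],None,fx=4,fy=4,interpolation=cv2.INTER_CUBIC))
f=grab('scene');save('s3',cv2.resize(f['pixels'][130:290,250:450],None,fx=4,fy=4,interpolation=cv2.INTER_CUBIC))
```

```text
{'t': 4.7833, 'position': [0.574, -0.0826, 0.1235], 'eef_rot': [0.6752, 0.7376, -0.0001, 0.0001], 'force': [0.204, -0.4145, -5.7085], 'torque': [-0.008, 0.0437, -0.0038], 'grip_width': 0.4506}
```

View pics/t3.png

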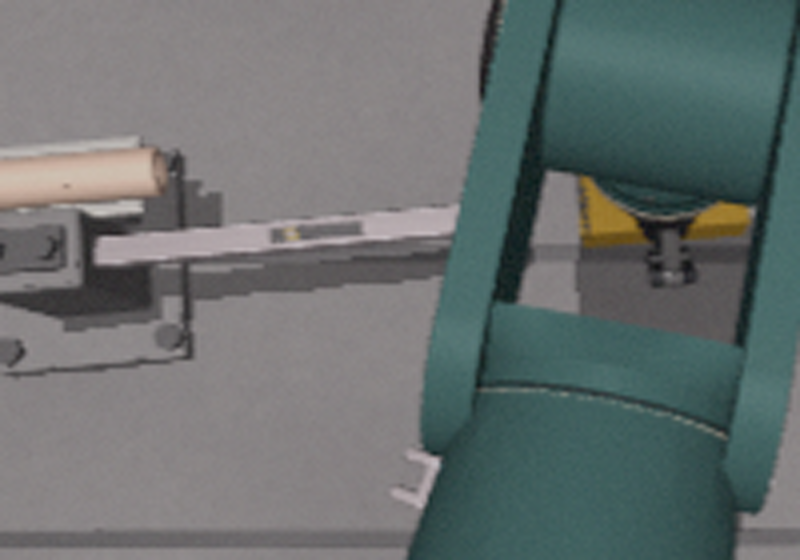

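View pics/s3.png

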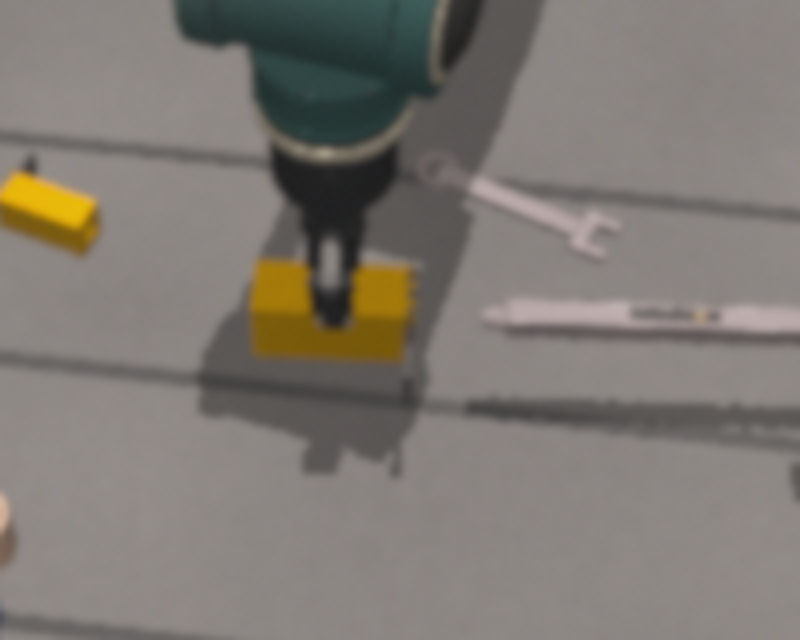

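The block is held level about 40 mm short of the nose: leading edge at (412,310), tip at (483,315) in the crop. I'll overlay the modelled poses to check alignment.

Run:
```python
from blk import *
f=load('scene');w=cloud(f)
c=np.array([.574,-.0826]);a=np.radians(95.1)
roi=(300,180,400,230)
o=cv2.resize(f['pixels'][180:230,300:400],None,fx=8,fy=8,interpolation=cv2.INTER_CUBIC)
def draw(pts,col):
    uv=(proj(f,pts)-[300,180]+.5)*8
    for a_,b in((0,1),(1,3),(3,2),(2,0),(4,5),(5,7),(7,6),(6,4),(0,4),(1,5),(2,6),(3,7)):
        cv2.line(o,*[tuple(map(int,uv[i])) for i in(a_,b)],col,1)
draw(boxpts(c,a,.0946,.1466,x1=.052),(255,0,0))
d=np.array([np.cos(a),np.sin(a)]);nrm=np.array([-d[1],d[0]])
tip=np.array([.5653,.0095])
draw(np.array([[*(tip+d*x+nrm*y),z] for z in(.111,.129) for x in(.015,.2) for y in(-.009,.009)]),(0,0,255))
save('ov3',o)
hsv=cv2.cvtColor(f['pixels'],cv2.COLOR_RGB2HSV)
m=((hsv[...,0]>15)&(hsv[...,0]<35)&(hsv[...,1]>140));m[:, :305]=0
p=w[m];p=p[p[:,2]>.09]
t=p[p[:,2]>.14];print('top z',len(t),np.median(t[:,2]),np.percentile(t[:,0],[1,99]),np.percentile(t[:,1],[1,99]))
A=np.c_[t[:,:2]-t[:,:2].mean(0),np.ones(len(t))];print('plane',np.linalg.lstsq(A,t[:,2],rcond=None)[0])
# side face (+x side... ) fit
sd=p[(p[:,2]<.138)&(p[:,2]>.1)]
l=cv2.fitLine(sd[:,:2].astype(np.float32),cv2.DIST_HUBER,0,.01,.01).ravel();print('side',np.degrees(np.arctan2(l[1],l[0])),l[2:],len(sd),np.percentile(sd[:,1],[1,99]))
# offset of side from bar line
x=l[2:]-tip;print('side dist along -nrm',-(x@nrm),'along',x@d)
# bar side face, same camera
k=(w[...,2]<.126)&(w[...,2]>.112)&(w[...,1]>.03)&(w[...,1]<.2)&(w[...,0]>.5)&(w[...,0]<.6)
b=w[k];print('bar side',len(b),np.median((b[:,:2]-tip)@-nrm))
k=(w[...,2]<.135)&(w[...,2]>.1275)&(w[...,1]>.03)&(w[...,1]<.2)&(w[...,0]>.5)&(w[...,0]<.6)
b=w[k];print('bar top',len(b),np.median(b[:,2]),np.percentile((b[:,:2]-tip)@-nrm,[2,50,98]))
```

```text
top z 425 0.14647461526985062 [0.55304622 0.63798574] [-0.13472993 -0.03659416]
plane [0.65117582 0.04008389 0.15047425]
side -85.68831 [ 0.5939286  -0.08719407] 296 [-0.13390369 -0.03965941]
side dist along -nrm 0.019919685474536708 along -0.09885618181158633
bar side 235 0.008833226481730249
bar top 314 0.12940996682544004 [-0.00796044  0.00145113  0.01137446]
```

View pics/ov3.png

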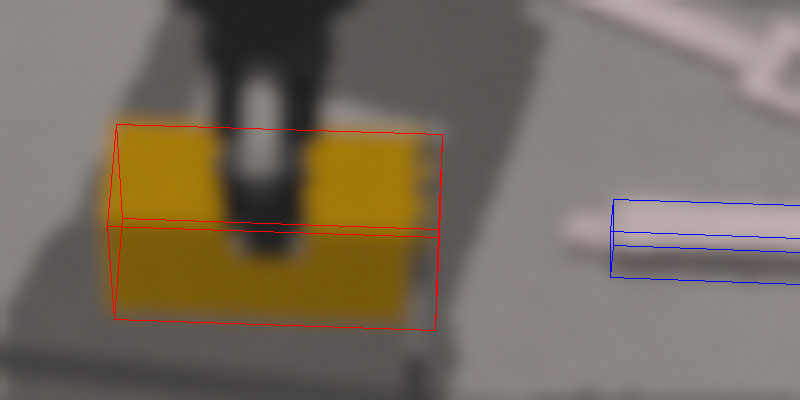

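The block's side face is 19.9 mm from the modelled bar axis (should be 20), and heights and yaw agree too. Easing onto the nose.

Emit:
apply_moves(series=[[3,-0.1,1,0,0],[3,-0.2,2,0,0],[3,-0.3,3,0,0],[3,-0.35,4,0,0],[3,-0.4,4.5,0,0],[3,-0.44,5,0,0],[3,-0.49,5.5,0,0],[3,-0.53,6,0,0],[3,-0.53,6,0,0],[3,-0.53,6,0,0]])

```text
t: 5.72
position: [0.5687, -0.0215, 0.1233]
eef_rot: [0.675, 0.738, -0.0, 0.0]
force: [-0.3, -0.1, -5.9]
grip_width: 0.446
```

Run:
```python
from h import *
s=sense();print({k:np.round(s[k],4).tolist() for k in('t','position','eef_rot','force','torque','grip_width')})
f=grab('scene');save('s4',cv2.resize(f['pixels'][150:260,300:500],None,fx=4,fy=4,interpolation=cv2.INTER_CUBIC))
```

```text
{'t': 5.7167, 'position': [0.5687, -0.0215, 0.1233], 'eef_rot': [0.6747, 0.7381, -0.0, 0.0001], 'force': [-0.3069, -0.0562, -5.9436], 'torque': [-0.0067, 0.0415, -0.0245], 'grip_width': 0.4464}
```

View pics/s4.png

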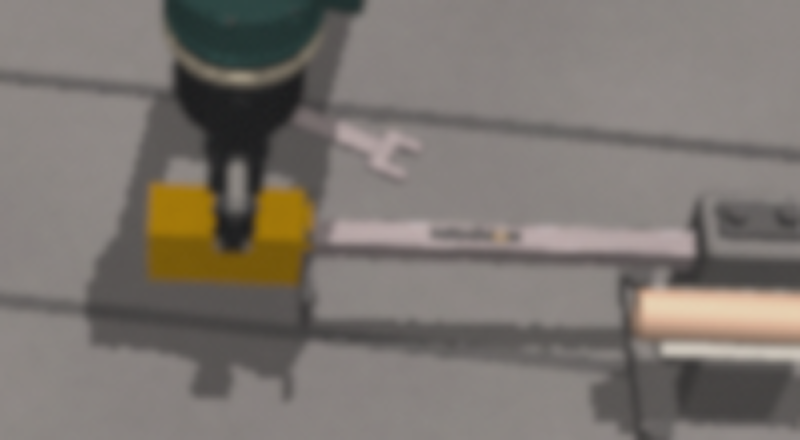

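The nose is inside the bore and no contact force shows. Continuing in short steps.

Emit:
apply_moves(series=[[3,-0.02,0.2,0,0],[3,-0.04,0.4,0,0],[3,-0.05,0.6,0,0],[3,-0.07,0.8,0,0],[3,-0.09,1,0,0],[3,-0.11,1.2,0,0],[3,-0.13,1.4,0,0],[3,-0.13,1.5,0,0]])

```text
t: 6.43
position: [0.5674, -0.0064, 0.1233]
eef_rot: [0.675, 0.738, 0.0, -0.0]
force: [-0.2, 0.8, -5.6]
grip_width: 0.44
```

```bash
cat > st.py <<'E'
from h import *
s=sense();p=s['position'];d=np.array([-.0889,.996]);r=p[:2]-np.array([.5653,.0095])
print('t',round(s['t'],2),'along_tcp',(r@d*1000).round(2),'lat',(r@np.array([-.996,-.0889])*1000).round(2),'z',(p[2]*1000).round(2),'F',np.round(s['force'],1).tolist(),'Fal',(np.array(s['force'])[:2]@d).round(1),'T',np.round(s['torque'],2).tolist())
E
python3 st.py
```

```text
t 6.43 along_tcp -15.99 lat -0.64 z 123.32 F [-0.2, 0.8, -5.6] Fal 0.9 T [-0.07, 0.04, -0.02]
```

Emit:
apply_moves(series=[[3,-0.03,0.3,0,0],[3,-0.05,0.6,0,0],[3,-0.08,0.9,0,0],[3,-0.11,1.2,0,0],[3,-0.13,1.5,0,0],[3,-0.16,1.8,0,0],[3,-0.18,2,0,0],[3,-0.18,2,0,0]])

```text
t: 7.1
position: [0.5656, 0.0138, 0.1233]
eef_rot: [0.675, 0.738, 0.0, -0.0]
force: [0.6, 0.1, -6.6]
grip_width: 0.443
```

```bash
python3 st.py
```

```text
t 7.1 along_tcp 4.23 lat -0.64 z 123.33 F [0.6, 0.1, -6.6] Fal 0.0 T [-0.01, 0.06, 0.01]
```

Emit:
apply_moves(series=[[3,-0.03,0.3,0,0],[3,-0.05,0.6,0,0],[3,-0.08,0.9,0,0],[3,-0.11,1.2,0,0],[3,-0.13,1.5,0,0],[3,-0.16,1.8,0,0],[3,-0.19,2.1,0,0],[3,-0.21,2.4,0,0],[3,-0.24,2.7,0,0],[3,-0.27,3,0,0],[3,-0.29,3.3,0,0],[3,-0.32,3.6,0,0],[3,-0.36,4,0,0],[3,-0.36,4,0,0]])

```text
t: 8.27
position: [0.5619, 0.054, 0.1233]
eef_rot: [0.675, 0.738, 0.0, -0.0]
force: [-0.8, 0.6, -5.2]
grip_width: 0.44
```

```bash
python3 st.py
```

```text
t 8.27 along_tcp 44.61 lat -0.6 z 123.29 F [-0.8, 0.6, -5.2] Fal 0.6 T [-0.01, 0.02, 0.0]
```

Emit:
apply_moves(series=[[3,-0.03,0.3,0,0],[3,-0.05,0.6,0,0],[3,-0.08,0.9,0,0],[3,-0.11,1.2,0,0],[3,-0.13,1.5,0,0],[3,-0.16,1.8,0,0],[3,-0.19,2.1,0,0],[3,-0.21,2.4,0,0],[3,-0.24,2.7,0,0],[3,-0.27,3,0,0],[3,-0.27,3,0,0]])

```text
t: 9.18
position: [0.5593, 0.0839, 0.1233]
eef_rot: [0.675, 0.738, 0.0, -0.0]
force: [0.1, 0.4, -5.6]
grip_width: 0.443
```

```bash
python3 st.py
```

```text
t 9.18 along_tcp 74.62 lat -0.59 z 123.32 F [0.1, 0.4, -5.6] Fal 0.4 T [-0.01, 0.02, 0.03]
```

Emit:
apply_moves(series=[[3,-0.01,0.1,0,0],[3,-0.02,0.2,0,0],[3,-0.03,0.3,0,0],[3,-0.04,0.4,0,0],[3,-0.04,0.5,0,0],[3,-0.05,0.6,0,0]])

```text
t: 9.68
position: [0.5588, 0.0894, 0.1233]
eef_rot: [0.675, 0.738, 0.0, 0.0]
force: [-0.7, -0.4, -4.8]
grip_width: 0.445
```

Emit:
apply_moves(series=[[3,-0.01,0.1,0,0],[3,-0.02,0.2,0,0],[3,-0.03,0.3,0,0],[3,-0.04,0.4,0,0]])

```text
t: 10.02
position: [0.5584, 0.0934, 0.1233]
eef_rot: [0.675, 0.738, 0.0, -0.0]
force: [0.0, -0.3, -6.0]
grip_width: 0.444
```

Emit:
apply_moves(series=[[3,-0.01,0.1,0,0],[3,-0.02,0.2,0,0],[3,-0.02,0.3,0,0],[3,-0.03,0.4,0,0]])

```text
t: 10.35
position: [0.5581, 0.0975, 0.1233]
eef_rot: [0.675, 0.738, -0.0, -0.0]
force: [-0.5, -0.1, -5.1]
grip_width: 0.445
```

```bash
python3 st.py
```

```text
t 10.35 along_tcp 88.25 lat -0.65 z 123.28 F [-0.5, -0.1, -5.1] Fal -0.1 T [-0.0, -0.0, -0.04]
```

Emit:
apply_moves(series=[[3,-0.01,0.1,0,0],[3,-0.02,0.2,0,0],[3,-0.02,0.3,0,0],[3,-0.03,0.4,0,0]])

```text
t: 10.68
position: [0.5578, 0.1014, 0.1234]
eef_rot: [0.675, 0.738, -0.0, 0.0]
force: [-0.6, -0.8, -4.0]
grip_width: 0.444
```

Emit:
apply_moves(series=[[3,-0.01,0.1,0,0],[3,-0.02,0.2,0,0],[3,-0.02,0.3,0,0],[3,-0.03,0.4,0,0]])

```text
t: 11.02
position: [0.5576, 0.1055, 0.1236]
eef_rot: [0.675, 0.738, 0.0, 0.0]
force: [0.3, -0.1, -2.2]
grip_width: 0.446
```

```bash
python3 st.py
```

```text
t 11.02 along_tcp 96.25 lat -0.9 z 123.57 F [0.3, -0.1, -2.2] Fal -0.2 T [-0.07, 0.03, 0.01]
```

The lift is building, Fz from -5.6 to -2.2 N, as the ball enters the ramp at tcp ≈ 93 mm along. Going on gently.

Emit:
apply_moves(series=[[3,-0.01,0.1,0,0],[3,-0.02,0.2,0,0],[3,-0.04,0.3,0,0],[3,-0.06,0.4,0,0]])

```text
t: 11.35
position: [0.557, 0.1094, 0.1235]
eef_rot: [0.675, 0.738, 0.0, 0.0]
force: [0.7, -0.9, 0.0]
grip_width: 0.444
```

Emit:
apply_moves(series=[[3,-0.01,0.1,0,0],[3,-0.02,0.2,0,0],[3,-0.03,0.3,0,0],[3,-0.04,0.4,0,0]])

```text
t: 11.68
position: [0.5565, 0.1134, 0.1234]
eef_rot: [0.675, 0.738, 0.0, 0.0]
force: [0.3, -2.1, -0.4]
grip_width: 0.448
```

Emit:
apply_moves(series=[[3,-0.01,0.1,0,0],[3,-0.02,0.2,0,0],[3,-0.03,0.3,0,0],[3,-0.04,0.4,0,0]])

```text
t: 12.02
position: [0.5562, 0.1174, 0.1234]
eef_rot: [0.675, 0.738, 0.0, 0.0]
force: [-0.2, -2.5, 0.1]
grip_width: 0.447
```

```bash
python3 st.py
```

```text
t 12.02 along_tcp 108.3 lat -0.5 z 123.44 F [-0.2, -2.5, 0.1] Fal -2.4 T [-0.15, -0.04, 0.0]
```

Emit:
apply_moves(series=[[3,-0.01,0.15,0,0],[3,-0.03,0.3,0,0],[3,-0.04,0.45,0,0],[3,-0.05,0.6,0,0],[3,-0.07,0.75,0,0],[3,-0.08,0.9,0,0],[3,-0.09,1,0,0]])

```text
t: 12.6
position: [0.5552, 0.1276, 0.1234]
eef_rot: [0.675, 0.738, 0.0, 0.0]
force: [1.1, -2.2, 1.7]
grip_width: 0.446
```

```bash
python3 st.py
python3 - <<'E'
from h import *
f=grab('scene');save('s5',cv2.resize(f['pixels'][150:260,340:540],None,fx=4,fy=4,interpolation=cv2.INTER_CUBIC))
E
```

```text
t 12.6 along_tcp 118.49 lat -0.47 z 123.39 F [1.1, -2.2, 1.7] Fal -2.3 T [-0.27, -0.03, 0.04]
```

View pics/s5.png

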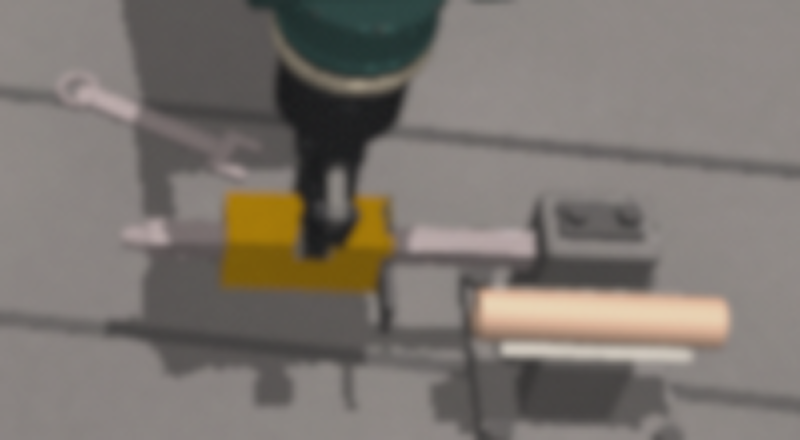

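Emit:
apply_moves(series=[[3,-0.01,0.15,0,0],[3,-0.03,0.3,0,0],[3,-0.04,0.45,0,0],[3,-0.06,0.6,0,0],[3,-0.08,0.75,0,0],[3,-0.1,0.9,0,0],[3,-0.1,1,0,0]])

```text
t: 13.23
position: [0.5541, 0.1375, 0.1233]
eef_rot: [0.675, 0.738, -0.0, -0.0]
force: [-0.1, -2.0, 3.4]
grip_width: 0.445
```

Emit:
apply_moves(series=[[3,-0.01,0.1,0,0],[3,-0.02,0.2,0,0]])

```text
t: 13.4
position: [0.554, 0.1395, 0.1233]
eef_rot: [0.675, 0.738, 0.0, 0.0]
force: [0.6, -0.8, 2.4]
grip_width: 0.447
```

Emit:
apply_moves(series=[[3,-0.01,0.1,0,0],[3,-0.02,0.2,0,0]])

```text
t: 13.57
position: [0.5538, 0.1414, 0.1233]
eef_rot: [0.675, 0.738, 0.0, -0.0]
force: [-0.1, -2.7, 2.3]
grip_width: 0.441
```

```bash
python3 st.py
```

```text
t 13.57 along_tcp 132.42 lat -0.26 z 123.31 F [-0.1, -2.7, 2.3] Fal -2.7 T [-0.29, -0.02, -0.03]
```

Lift is about 8 N on the land. Continuing in 1 mm calls to feel for the click.

Emit:
apply_moves(series=[[3,-0.01,0.08,0,0],[3,-0.01,0.15,0,0]])

```text
t: 13.73
position: [0.5537, 0.143, 0.1233]
eef_rot: [0.675, 0.738, 0.0, -0.0]
force: [-0.4, -0.7, 3.4]
grip_width: 0.443
```

Emit:
apply_moves(series=[[3,-0.01,0.08,0,0],[3,-0.01,0.15,0,0]])

```text
t: 13.9
position: [0.5536, 0.1445, 0.1233]
eef_rot: [0.675, 0.738, 0.0, -0.0]
force: [-0.4, -0.6, 2.6]
grip_width: 0.446
```

Emit:
apply_moves(series=[[3,-0.01,0.05,0,0],[3,-0.01,0.1,0,0]])

```text
t: 14.07
position: [0.5534, 0.1456, 0.1232]
eef_rot: [0.675, 0.738, 0.0, -0.0]
force: [1.3, 1.4, 0.3]
grip_width: 0.445
```

```bash
python3 st.py
```

```text
t 14.07 along_tcp 136.64 lat -0.26 z 123.17 F [1.3, 1.4, 0.3] Fal 1.3 T [0.28, 0.02, 0.01]
```

Lift is dropping and the along-force and moment have flipped sign, so the ball is likely falling into the groove. Small further steps.

Emit:
apply_moves(series=[[3,0,0.05,0,0],[3,0,0.05,0,0]])

```text
t: 14.23
position: [0.5533, 0.1462, 0.1229]
eef_rot: [0.675, 0.738, -0.0, -0.0]
force: [-0.1, 5.0, -1.9]
grip_width: 0.444
```

Emit:
apply_moves(series=[[3,-0.01,0.05,0,0],[3,-0.01,0.05,0,0]])

```text
t: 14.4
position: [0.5531, 0.1464, 0.1229]
eef_rot: [0.675, 0.738, -0.0, -0.0]
force: [0.2, 2.0, -3.7]
grip_width: 0.447
```

```bash
python3 st.py
```

```text
t 14.4 along_tcp 137.45 lat -0.06 z 122.86 F [0.2, 2.0, -3.7] Fal 2.0 T [0.43, 0.04, -0.05]
```

Emit:
apply_moves(series=[[3,0,0.05,0,0],[3,0,0.05,0,0]])

```text
t: 14.57
position: [0.5532, 0.1468, 0.1229]
eef_rot: [0.675, 0.738, -0.0, -0.0]
force: [0.8, 1.0, -3.5]
grip_width: 0.446
```

Emit:
apply_moves(series=[[3,0,0.05,0,0],[3,0,0.05,0,0]])

```text
t: 14.73
position: [0.5533, 0.1472, 0.123]
eef_rot: [0.675, 0.738, -0.0, -0.0]
force: [-0.7, -0.4, -6.2]
grip_width: 0.444
```

```bash
python3 st.py
```

```text
t 14.73 along_tcp 138.22 lat -0.26 z 123.0 F [-0.7, -0.4, -6.2] Fal -0.4 T [-0.01, -0.01, -0.02]
```

Force and moment are back to baseline (Fz -6.2, moment about 0), so it has clicked. Moving to mid-play, then lowering to rest.

Emit:
apply_moves(series=[[3,0,0.04,0,0],[3,0,0.04,-0.05,0],[3,0,0.04,-0.1,0],[3,0,0.04,-0.1,0],[3,0,0.04,-0.1,0]])

```text
t: 15.15
position: [0.5534, 0.1477, 0.1223]
eef_rot: [0.675, 0.738, -0.0, -0.0]
force: [-0.4, 0.2, -4.8]
grip_width: 0.445
```

```bash
python3 st.py
```

```text
t 15.15 along_tcp 138.74 lat -0.42 z 122.26 F [-0.4, 0.2, -4.8] Fal 0.3 T [0.02, 0.01, -0.02]
```

Emit:
apply_moves(series=[[3,-0.02,0,-0.04,0],[3,-0.02,0,-0.04,0],[3,-0.02,0,-0.04,0]])

```text
t: 15.4
position: [0.5532, 0.1478, 0.1219]
eef_rot: [0.675, 0.738, 0.0, -0.0]
force: [-0.4, 1.2, -5.8]
grip_width: 0.448
```

```bash
python3 st.py
```

```text
t 15.4 along_tcp 138.79 lat -0.23 z 121.9 F [-0.4, 1.2, -5.8] Fal 1.2 T [0.1, 0.08, -0.01]
```

Emit:
apply_moves(series=[[3,0,0,-0.03,0],[3,0,0,-0.03,0],[5,0,0,-0.03,0],[5,0,0,-0.03,0],[5,0,0,-0.03,0],[5,0,0,-0.03,0],[8,0,0,-0.03,0],[8,0,0,-0.03,0],[8,0,0,-0.03,0],[8,0,0,-0.03,0],[8,0,0,-0.03,0],[8,0,0,-0.03,0]], squeeze=20)

```text
t: 16.4
position: [0.5532, 0.1477, 0.1216]
eef_rot: [0.675, 0.738, 0.0, 0.0]
force: [0.5, 0.8, 0.3]
grip_width: 0.939
```

```bash
python3 st.py
```

```text
t 16.4 along_tcp 138.76 lat -0.26 z 121.63 F [0.5, 0.8, 0.3] Fal 0.8 T [0.01, -0.02, -0.0]
```

Released with zero force. Retreating straight up, then aside for a clear view.

Emit:
apply_moves(series=[[8,0,0,1,0],[8,0,0,3,0],[8,0,0,5,0],[8,0,0,8,0],[8,0,0,11,0],[8,0,0,14,0],[8,-1,-3,16,0],[8,-3,-6,17,0],[8,-5,-10,17,0],[8,-7,-14,17,0],[8,-9,-18,17,0],[8,-11,-22,17,0],[8,-13,-26,17,0],[8,-15,-30,17,0],[8,-15,-34,17,0],[8,-15,-34,17,0],[8,-15,-34,17,0],[8,-15,-34,17,0]])

```text
t: 17.9
position: [0.4028, -0.1929, 0.2922]
eef_rot: [0.676, 0.737, 0.0, 0.0]
force: [-0.1, 0.7, -0.3]
grip_width: 0.936
```

Run:
```python
from blk import *
tip=np.array([.5653,.0095]);a=np.radians(95.1);d=np.array([np.cos(a),np.sin(a)]);nrm=np.array([-d[1],d[0]])
for n in('top','scene'):
    o=load(n)
    f=grab(n);w=cloud(f);save('z_'+n,f['pixels'])
    hsv=cv2.cvtColor(f['pixels'],cv2.COLOR_RGB2HSV)
    m=((hsv[...,0]>15)&(hsv[...,0]<35)&(hsv[...,1]>140))
    p=w[m];k=(p[:,2]>.135)&(p[:,1]>.05)&(p[:,1]<.25)
    t=p[k];r=t[:,:2]-tip;al=r@d;la=r@nrm
    A=np.c_[al-al.mean(),la-la.mean(),np.ones(len(t))];c=np.linalg.lstsq(A,t[:,2],rcond=None)[0]
    print(n,len(t),'along',np.percentile(al,[1,50,99]).round(4),'lat',np.percentile(la,[1,50,99]).round(4),'z med',np.median(t[:,2]).round(4),'slope',c.round(3))
    if n=='top': save('z_bar',cv2.resize(f['pixels'][130:270,110:310],None,fx=4,fy=4,interpolation=cv2.INTER_CUBIC))
    else: save('z_bar2',cv2.resize(f['pixels'][130:290,340:540],None,fx=4,fy=4,interpolation=cv2.INTER_CUBIC))
```

```text
top 653 along [0.0859 0.1344 0.1831] lat [-0.0195  0.0006  0.0196] z med 0.1446 slope [ 0.003 -0.021  0.144]
scene 602 along [0.0846 0.1344 0.1835] lat [-0.0222 -0.0033  0.02  ] z med 0.1443 slope [-0.003  0.054  0.144]
```

View pics/z_bar.png

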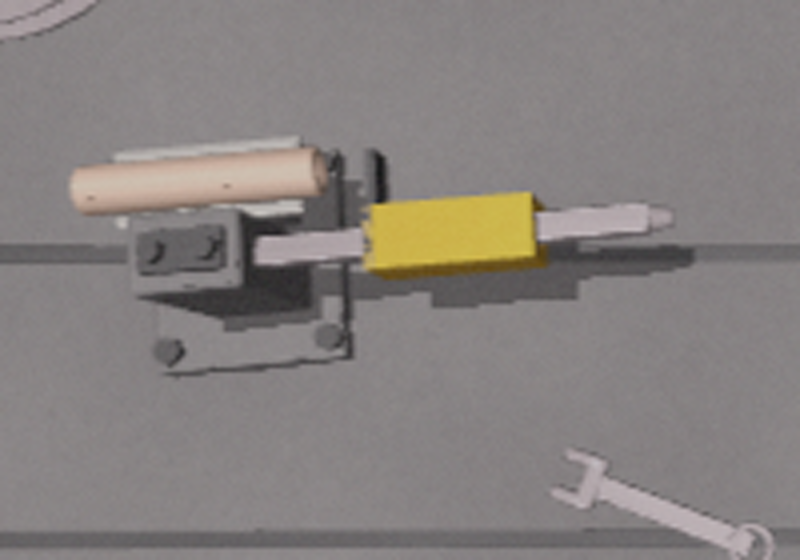

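View pics/z_bar2.png

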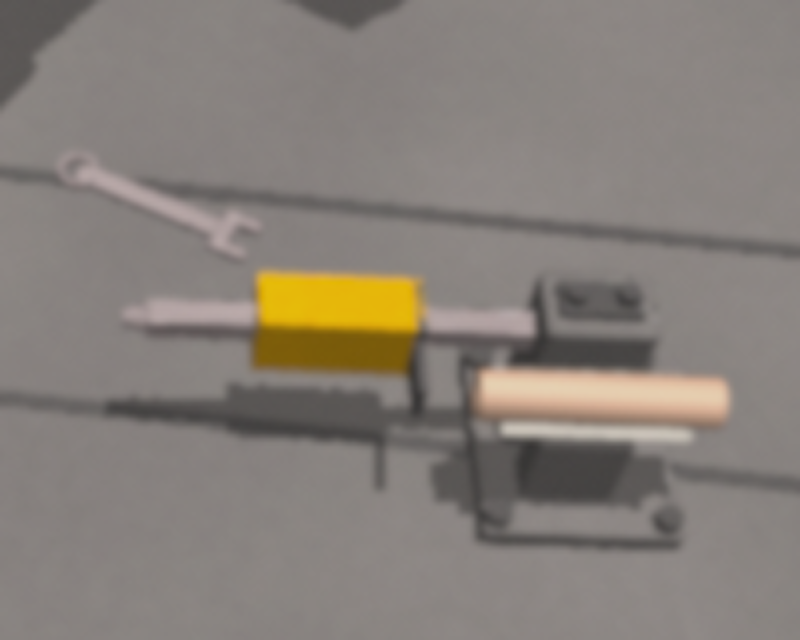

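View pics/z_top.png

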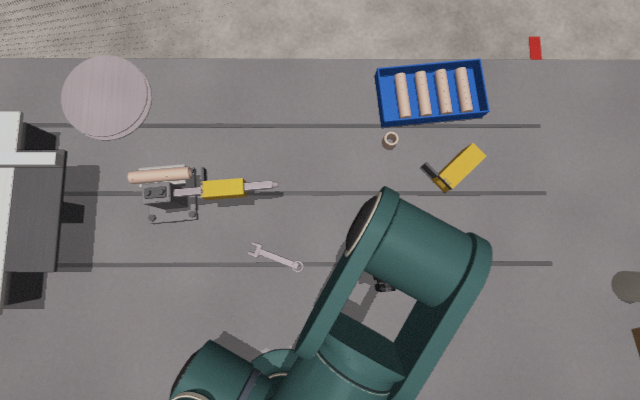

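Both views show the block on the bar at (222,188), plate leading. Its top is at 144.4 mm (144.7 expected when clicked), level along the bar, centred about 135 mm in. The tube, offcut and spanner look unmoved. Handing in.

```bash
python3 -c "
from plant import *
print(finish_job())"
```

```text
the job is handed in; nothing more can be done
None
```

I set the middle-sized stop block on the bar with the stop plate leading, slid it to the click, let go and handed the job in at about 18 s. No verdict was reported.

**Feel:** The lift on the land reached about 8–9 N. It then vanished, with the along-force and moment back to about 0, at tool position 138 mm in from the tip, where vision had put the ball. I moved about 0.5 mm further into the play, lowered the block about 1.3 mm in all and opened the fingers. The tool force was near zero after release.

**Last checks:**
- **Height:** the block's top is at 144.4 mm, against 144.7 mm expected when clicked, and level along the bar.
- **Position:** the block's middle is about 135 mm in (limits 98–146), and it is centred sideways to about 1 mm in the top view.
- **Surroundings:** the tube, offcut and spanner look unmoved by eye; I did not measure them.

**Disagreements:** All within tolerance.
- The scene camera put the block on the table 3–5 mm away from the top camera's fit; I used the top camera.
- The scene depth gave a 3 mm sideways offset and a spurious cross-slope in the final check, probably from pixels mixing with the side face.
- Early on the land the lift read only about 5.6 N; it rose to 8–9 N nearer the groove.

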